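Lock the twist-on lid of the spare-battery pot

TASK

Close the round white spare-battery pot on the cabinet top: take the lid with the straight bar grip, set it in the pot's collar with its bar in line with the two slots, press it down against the spring, turn it a quarter turn clockwise (seen from above) so that it locks, and let go. Leave the cover with the round knob and the glass paperweight where they are.

Things in the scene. Friction and masses are not known exactly. Their poses are not given: they have to be found in the camera images.
- pot: White pot, fixed, 90 mm across, 80 high. Origin: centre of underside, z up. Metal collar at the rim (5.5 mm thick, top at z = 80): hole 50 mm across with two opposite slots along the pot's x axis, 26 wide, reaching 41 from the axis. In it a sprung pad, top at z = 75, yields 9 mm under 5 N. Below the collar the lugs can turn clockwise (from above) to a stop at 100 degrees, anticlockwise only 13.
- lid: Metal bayonet lid, 100 g, loose, upright. Origin: centre of underside, z up. Stem 42 mm across, z 0-14; two opposite lugs at its foot along its x axis (12 wide, 5 high, tips 35 from axis); plate 84 across, z 14-19; bar grip along x, 58 long, 14 thick, z 19-47. Half turn = same. Home: origin 66 above the pot's, lugs 3.5 below collar. Let go, the spring lifts it 3.5 mm if locked, 9 if not.
- cover: A bystander, not for this pot: plain round flat metal cover 86 mm across and 8 mm thick, without lugs, with a round grey knob 32 mm across, 38 mm high in all, loose. Origin: centre of its underside. It and the lid lie one to the left and one to the right of the pot, either way.
- paperweight: A bystander: domed glass paperweight, 66 mm across and 42 mm high, loose on a 5 mm cork-look coaster beyond the pot. Origin: centre of its underside.
Not all that is in view belongs to the job. Of the things that look like the pot, take the one that is farthest to the robot's left at the start.

How it is judged (in metres and radians):
On the way:
1. the lid is pressed down into the collar with its bar in line with the slots (horizontal distance between lid and pot below 0.012 m and z of lid in the frame of pot below 0.072 m and angle between the x axis of lid and the x axis of pot, either way round below 0.4 rad), for 0.05 s.
At the end, for the whole second after the job is handed in: The lid sits in the collar, centred within 12 mm, upright within about 10 degrees, its underside less than 73 mm above the pot's, its bar turned at least 60 degrees out of line with the slots, at rest and released; cover and paperweight within 30 mm of where they were (horizontal distance between lid and pot below 0.012 m and z of lid in the frame of pot between 0.06 and 0.073 m and angle between the x axis of lid and the x axis of pot, either way round above 1.05 rad and angle between lid's own z axis and vertical below 0.17 rad and linear speed of lid below 0.02 m/s and distance of each of cover, paperweight from where it was at the start of the episode below 0.03 m); the robot touches nothing.
It fails at once if the knobbed cover is shifted more than 30 mm (distance of cover from where it was at the start of the episode above 0.03 m).
It fails at once if the paperweight is shifted more than 30 mm (distance of paperweight from where it was at the start of the episode above 0.03 m).
It also fails if it takes over 51 s, if anything falls off the work surface, if the arm or the gripper's body presses on something with over 40 N, if the wrist force passes 120 N, or if a joint passes its speed limit or range.

ROBOT

A 6-joint arm with a two-finger parallel gripper is mounted at the origin on the work surface. World frame = base frame: x ahead of the robot, y to its left, z up, the work surface at z = 0. Lengths are in m, angles in degrees, forces in N, time in s.
With the tool pointing down it reaches from about 0.25 to 0.725 m from the base axis. Payload 9.7 kg.
Tool frame: the origin (TCP) lies midway between the tips of the shut fingers; the grasp point (between the pads) lies bot.grasp_offset behind it (bot.grasp_offset is the distance from the TCP to the grasp point, in m); x points along the fingers, y is the direction in which the jaws open and shut, and the axes are right-handed (so a half turn about x gives the same grasp; the last joint's range is limited). The gripper opens to 85 mm and grips with 20 to 120 N. Pads are 22 mm wide; open, the fingers measure 114 mm over their backs; the gripper's body (76 mm by 85 mm) begins 54 mm behind the grasp point. The pads swing forward as they close: fully open they stand 13 mm farther back than shut.
Start: joints at [0, 4.979, 10.078, 95.1, 0, 90], TCP at [0.55, -0, 0.231] pointing down, gripper open.
Joint ranges: [-179.16, 179.16], [-48.56, 103.87], [-65.8, 70.77], [-126.05, 130.52], [-82.76, 87.17], [-180, 180]. Speed limits (degrees/s): [127.2, 127.2, 147.25, 180, 180, 180].

INTERFACE

Orientations are given as [roll, pitch, yaw] about the fixed x, y, z axes, in that order (R = Rz(yaw) Ry(pitch) Rx(roll)).
In Python, from workcell import status, camera, bot gives the robot as it stands.
- The arm moves only by the shell command python3 -m jog 'ROWS' [OPENING] [FORCE]. ROWS is text: rows parted by semicolons, each of 4 numbers parted by spaces: the shift along the tool's x, y, z in mm, then the turn about the tool's x in degrees. A call has exactly 8 rows; each row is the pose to reach, as a shift and turn from the pose commanded when the call began, along the tool's axes at that moment; what a row does not reach only later rows make up. A row lasts 1/8 s, in which the tool goes at most 62.5 mm and 10.7 degrees, less where a joint would pass 70% of its speed; a pose out of reach is approached as far as the arm can. A call with a gripper value outside its range is refused whole. OPENING is the opening, from 0 (shut) to 1 (fully open), set as the call begins (- or left out, the last holds). The fingers move at their own pace and stop on an object; FORCE is the grip in N (left out, the last holds). Time passes only in rows, so rows that repeat a pose let the fingers close, or fill a call up. It gives the time, the measured TCP pose, the force and the opening at its end, in the units of the state.
- status.get_obs(): the state, without advancing time (a new reading comes with each control period).
- camera(name): name is "scene" or "side" or "wrist"; returns a dict with "color" (384x512x3 uint8, red, green, blue), "vfov" (degrees; the focal length in pixels is half the picture's height over the tangent of half this angle, whatever the lens; pixels are square), "cx", "cy" (the principal point, pixels), "rvec" (rotation vector, rad) and "tvec" (3), from world to camera coordinates, as OpenCV has them. Camera axes: x right, y down, z forward; pixel columns grow to the right and rows downward; lengths in m; the calibration is good to about 2 mm. A picture is of the moment at which its call begins. There is no depth.
- bot.job_done(): hands the job in, once; it reports no verdict.
The state is a dict: "time": time; "q": joint angles; "qd": joint speeds; "joint_efforts": joint torques, N m; "ee_pos": TCP position; "tcp_rot": TCP orientation; "wrist_force": force on the tool from outside, world axes, zero at the start; "torque": the same for the moment, N m; "opening": finger opening in m.
Only numpy, scipy, OpenCV 4.12 (cv2) and the standard library are available. Lean on these libraries where they do the work, as an engineer would, in place of code of your own. Each camera call takes 0.05 s, during which the arm holds its last target. There are 200 camera calls.

## Working session

There is one attempt and no reset: what is moved stays moved. The work goes in short steps, Python scripts to look and compute and a shell command to move; the robot and the scene stay as the last step left them, time stands still between calls to the robot, and variables do not carry over. Pictures are saved under pics/ and viewed, about 8 in all and at most 12, crops included, and the job is handed in when it is done.

```bash
ls; mkdir -p pics
cat > h.py <<'E'
import numpy as np, cv2, pickle
from workcell import status, camera, bot
def shot(n,f):
    c=camera(n); cv2.imwrite(f'pics/{f}.png',c['color'][:,:,::-1]); pickle.dump(c,open(f'pics/{f}.pkl','wb')); return c
def load(f): return pickle.load(open(f'pics/{f}.pkl','rb'))
def KRt(c):
    f=c['color'].shape[0]/2/np.tan(np.radians(c['vfov'])/2)
    return np.array([[f,0,c['cx']],[0,f,c['cy']],[0,0,1]]),cv2.Rodrigues(np.array(c['rvec'],float))[0],np.array(c['tvec'],float).ravel()
def ray(c,u,v,z):
    K,R,t=KRt(c); d=R.T@np.linalg.inv(K)@[u,v,1]; o=-R.T@t
    return o+d*(z-o[2])/d[2]
def proj(c,p):
    K,R,t=KRt(c); q=K@(R@np.array(p,float)+t); return q[:2]/q[2]
E
python3 - <<'E'
from h import *
cs=[shot(n,n+'0') for n in('scene','side','wrist')]
for c in cs: print({k:v for k,v in c.items() if k!='color'})
im=[cv2.resize(c['color'],None,fx=1,fy=1) for c in cs]
g=np.vstack([np.hstack(im[:2]),np.hstack([im[2],im[2]*0])])
cv2.imwrite('pics/all0.png',cv2.resize(g,(800,600),interpolation=cv2.INTER_AREA)[:,:,::-1])
print(status.get_obs(), bot.grasp_offset)
E
```

```text
pics
{'vfov': 47.50224811785631, 'cx': 251.8454000742683, 'cy': 187.64926516715954, 'rvec': array([ 1.45524258,  1.79619352, -0.99218473]), 'tvec': array([ 0.1316255 , -0.23536906,  1.58449977])}
{'vfov': 57.89735243644533, 'cx': 260.17679218709736, 'cy': 189.34256203586554, 'rvec': array([ 2.31323892, -0.32020592,  0.14747013]), 'tvec': array([-0.5415711 ,  0.12790256,  0.62496219])}
{'vfov': 66.50122178424161, 'cx': 251.4197621523975, 'cy': 193.5787594583014, 'rvec': array([-2.81481385e+00, -2.31552738e-03,  1.04554673e-03]), 'tvec': array([-0.54908725, -0.04382259,  0.3794258 ])}
{'time': 0.15, 'q': array([2.41516879e-03, 5.00266696e+00, 1.00456070e+01, 9.50979628e+01,
       5.10915806e-04, 9.00006045e+01]), 'qd': array([-0.11202486,  0.01745088,  0.12902206,  0.02818723,  0.03696455,
       -0.03307169]), 'joint_efforts': array([-3.04631758e-03, -5.20762289e+01,  4.65044117e+01,  1.38444663e-02,
       -2.16874664e-04, -1.82086734e-05]), 'ee_pos': array([5.49839841e-01, 2.57185964e-05, 2.30763865e-01]), 'tcp_rot': array([-90.53140176,  89.94497484, 179.47040862]), 'wrist_force': array([ 0.38736584, -0.45088828,  0.15088205]), 'torque': array([-0.02511527, -0.03164968,  0.04326839]), 'opening': 0.0856928841774909} 0.0187
```

View pics/all0.png

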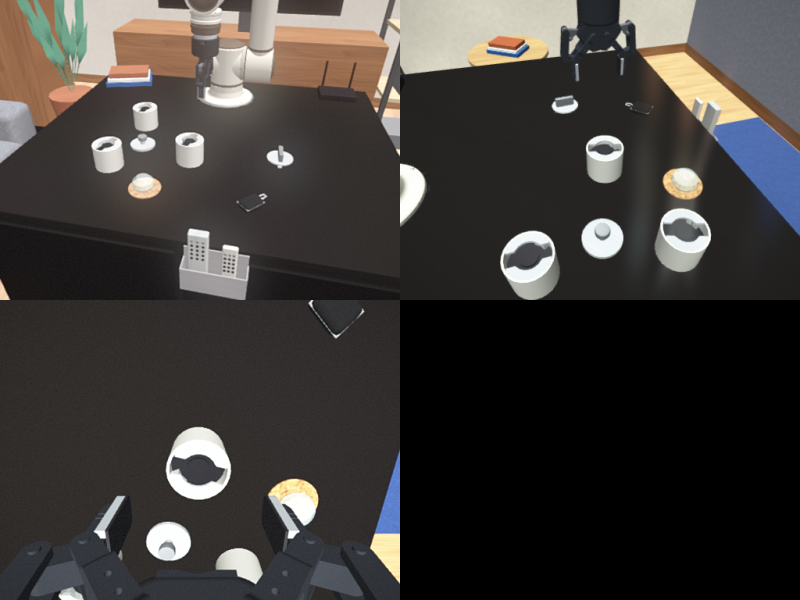

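The scene camera faces the robot, so image right is +y. The target pot is at (190,150) in the scene part, with the lid at (280,158) and the cover at (143,143). Next I'll zoom in.

Run:
```python
from h import *
s,d,w=[load(n+'0') for n in('scene','side','wrist')]
def crop(c,u,v,W=66,H=50,k=6): return cv2.resize(c['color'][v:v+H,u:u+W],None,fx=k,fy=k,interpolation=cv2.INTER_CUBIC)
# native pixel coords
A=crop(s,210,160);B=crop(s,325,175);C=crop(d,225,165);D=crop(d,180,110)
g=np.vstack([np.hstack([A,B]),np.hstack([C,D])]);print(g.shape)
cv2.imwrite('pics/crops.png',g[:,:,::-1])
# rough
print('lid scene',ray(s,280*1.28,157*1.28,.02),'side',ray(d,165*1.28,105*1.28,.019))
print('pot scene',ray(s,190*1.28,140*1.28,.08),'side',ray(d,204*1.28,147*1.28,.08),'wrist',ray(w,198*1.28,169*1.28,.08))
print('cover side',ray(d,202*1.28,238*1.28,.01),'pw side',ray(d,283*1.28,184*1.28,.005))
for c,nm,r in((s,'s',(325,175,66,50)),(d,'d',(180,110,66,50))):
    u,v,W,H=r; im=c['color'][v:v+H,u:u+W]; m=(im.min(2)>110).astype(np.uint8)
    n,l,st,ce=cv2.connectedComponentsWithStats(m)
    for i in range(1,n):
        if st[i,4]>30: print(nm,st[i]+[u,v,0,0,0],ce[i]+[u,v])
from scipy.spatial.transform import Rotation as Ro
print(Ro.from_euler('xyz',status.get_obs()['tcp_rot'],degrees=True).as_matrix().round(2))
```

```text
(600, 792, 3)
lid scene [0.50015887 0.24830169 0.02      ] side [0.50289822 0.24317602 0.019     ]
pot scene [ 0.55508022 -0.04090456  0.08      ] side [ 0.55180518 -0.04437326  0.08      ] wrist [ 0.55142362 -0.04419644  0.08      ]
cover side [ 0.49376233 -0.23355442  0.01      ] pw side [ 0.7249912  -0.14747771  0.005     ]
s [341 186  35  30 607] [358.19934102 201.54530478]
d [198 122  24   7  78] [209.3974359  124.97435897]
d [194 127  34  19 346] [210.91907514 137.63872832]
[[-0.  1.  0.]
 [ 0.  0. -1.]
 [-1. -0. -0.]]
```

View pics/crops.png

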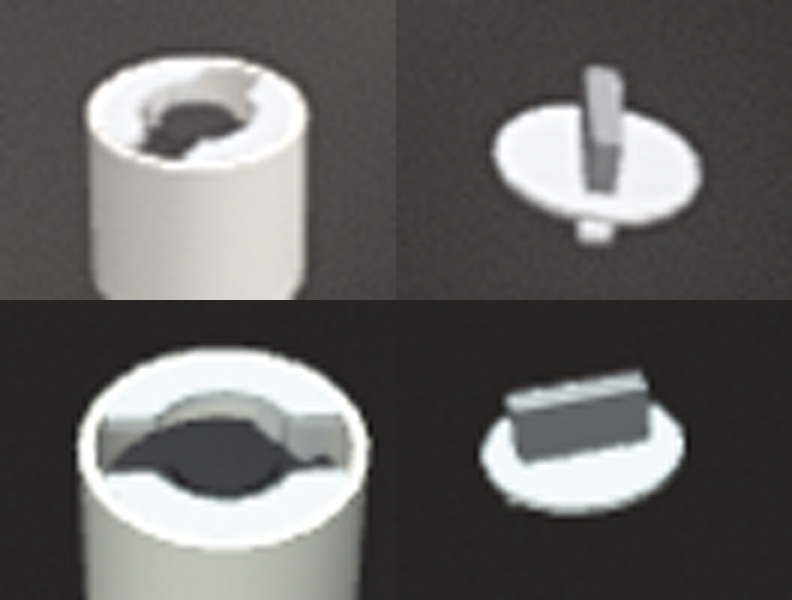

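Run:
```python
from h import *
s,d,w=[load(n+'0') for n in('scene','side','wrist')]
P=lambda x,y:(225+x/6-.4,165+(y-300)/6-.4)
D=lambda x,y:(180+(x-396)/6-.4,110+(y-300)/6-.4)
q=[ray(d,*D(*p),.047) for p in((517,412),(648,388),(640,371),(505,396))]
c=np.mean(q,0); e=(q[1]+q[2]-q[0]-q[3])/2; print('lid',c,np.linalg.norm(e),np.degrees(np.arctan2(e[1],e[0])))
a=ray(d,*P(100,443),.08);b=ray(d,*P(348,440),.08);e=b-a
print('pot',(a+b)/2,np.linalg.norm(e),np.degrees(np.arctan2(e[1],e[0])))
for l,r in(((103,417),(345,415)),((103,470),(345,466))):
    e=ray(d,*P(*r),.08)-ray(d,*P(*l),.08);print(np.degrees(np.arctan2(e[1],e[0])))
# pot rim ellipse in side and wrist
for c,box in((d,(225,165,66,50)),):
    u,v,W,H=box; im=c['color'][v:v+H,u:u+W]; 
K,R,t=KRt(w);print('wrist cam centre',-R.T@t,'axis',R[2])
```

```text
lid [0.50241014 0.24402931 0.047     ] 0.05647908551343129 3.6743650958700993
pot [ 0.55331116 -0.04485607  0.08      ] 0.0776166261250556 -14.488501596790616
-14.788113386339424
-14.14835167115259
wrist cam centre [0.54933602 0.08110365 0.3728717 ] axis [-4.59176249e-04 -3.20993341e-01 -9.47081340e-01]
```

```bash
python3 -m jog '0 -6 -30 -10; 0 -12 -61 -21; 0 -18 -92 -32; 10 -24 -122 -42; 20 -30 -153 -53; 30 -36 -183 -64; 40 -42 -214 -74; 50 -47.5 -244 -85' 1 20
python3 -m jog '6 0 0 -8.7;12 0 0 -8.7;18 0 0 -8.7;24 0 0 -8.7;30 0 0 -8.7;30 0 0 -8.7;30 0 0 -8.7;30 0 0 -8.7'
python3 - <<'E'
from h import *
w=shot('wrist','w1');print(status.get_obs()['q'],proj(w,[.5024,.244,.047]))
for x,y in((517,412),):pass
E
```

```text
time: 1.15
ee_pos: [0.5021, 0.245, 0.1807]
tcp_rot: [-146.0, 90.0, -150.9]
wrist_force: [1.2, -1.3, -0.8]
opening: 0.0851
time: 2.15
ee_pos: [0.5026, 0.2441, 0.1516]
tcp_rot: [28.5, 90.0, 31.9]
wrist_force: [-0.1, -0.6, 0.3]
opening: 0.0851
[ 2.58992113e+01  5.26015518e+00  1.55608166e+00  8.62738087e+01
 -4.63965348e-04  2.24624871e+01] [252.90498188 192.9650701 ]
```

View pics/w1.png

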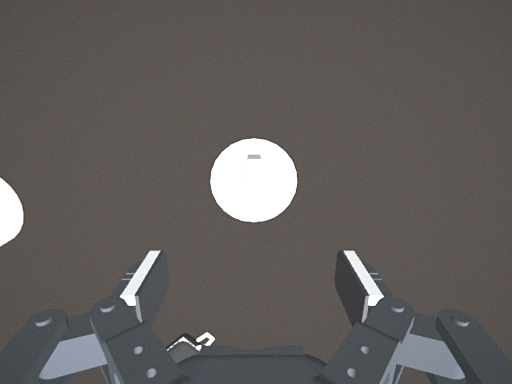

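The plate's ellipse is centred near (254,180). The visible bar end is at (254,157), so the bar is aligned with the view. Checking the centre numerically.

Run:
```python
from h import *
w=load('w1'); g=w['color'].min(2); m=(g>150).astype(np.uint8)
cs=cv2.findContours(m,cv2.RETR_EXTERNAL,cv2.CHAIN_APPROX_NONE)[0]
for c in cs:
    if cv2.contourArea(c)>3000: e=cv2.fitEllipse(c);print(e,ray(w,*e[0],.019))
sub=(g[140:175,235:275]<235)
ys,xs=np.nonzero(sub); print('face',xs.min()+235,xs.max()+235,ys.min()+140,ys.max()+140); print(g[152:164,244:265])
print('lid c',proj(w,[.5024,.244,.019]))
```

```text
((253.3426513671875, 179.88658142089844), (83.09811401367188, 85.99571228027344), 88.3742904663086) [0.49833126 0.24428121 0.019     ]
face 235 274 140 158
[[255 255 255 255 255 255 255 255 255 255 255 255 255 255 255 255 255 255
  255 255 255]
 [255 255 255 255 255 255 255 255 255 255 255 255 255 255 255 255 255 255
  255 255 255]
 [255 255 255 255 235 222 227 226 229 228 225 227 226 229 226 232 255 255
  255 255 255]
 [255 255 255 235 165 173 172 171 169 170 173 173 173 172 167 173 240 255
  255 255 255]
 [255 255 255 225 166 177 178 180 178 178 171 179 177 180 176 175 216 255
  255 255 255]
 [255 255 255 223 168 173 173 174 174 176 176 175 180 175 172 172 185 255
  255 255 255]
 [255 255 255 207 183 194 193 190 190 188 191 189 187 185 184 188 191 255
  255 255 255]
 [255 255 255 245 255 255 255 255 255 255 255 255 255 255 255 255 255 255
  255 255 255]
 [255 255 255 254 255 255 255 255 255 255 255 255 255 255 255 255 255 255
  255 255 255]
 [255 255 254 254 255 255 255 255 255 255 255 255 255 255 255 255 255 255
  255 255 255]
 [255 255 254 254 255 255 255 255 255 255 255 255 255 255 255 255 255 255
  255 255 255]
 [255 255 254 254 255 255 255 255 255 255 255 255 255 255 255 255 255 255
  255 255 255]]
lid c [252.79234126 183.85878395]
```

```bash
python3 -m jog '20 0 -2.5 0;40 0 -2.5 0;60 0 -2.5 0;80 0 -2.5 0;100 0 -2.5 0;115 0 -2.5 0;125 0 -2.5 0;129 0 -2.5 0'
python3 -m jog '0 0 0 0;0 0 0 0;0 0 0 0;0 0 0 0;0 0 0 0;0 0 0 0;0 0 0 0;0 0 0 0' 0 50
python3 -m jog '-4 0 0 0;-10 0 0 0;-20 0 0 0;-35 0 0 0;-55 0 0 0;-75 0 0 0;-100 0 0 0;-125 0 0 0'
```

```text
time: 3.2
ee_pos: [0.4999, 0.2438, 0.0219]
tcp_rot: [-161.2, 90.0, -157.8]
wrist_force: [-0.3, 0.5, -0.5]
opening: 0.0854
time: 4.2
ee_pos: [0.5003, 0.244, 0.0227]
tcp_rot: [22.8, 90.0, 26.2]
wrist_force: [-0.8, 0.6, 5.9]
opening: 0.013
time: 5.2
ee_pos: [0.5, 0.2439, 0.1492]
tcp_rot: [22.2, 90.0, 25.6]
wrist_force: [0.4, 0.8, -0.5]
opening: 0.0134
```

```bash
python3 -m jog '0 -36 4 2;0 -73 9 5;0 -110 13 7;0 -146 17 10;0 -182 22 12;0 -219 26 14;0 -256 31 16;0 -292 34.5 18.2'
python3 -m jog '2 0 0 0;6 0 0 0;10 0 0 0;15 0 0 0;20 0 0 0;20 0 0 0;20 0 0 0;20 0 0 0'
python3 - <<'E'
from h import *
cs=[shot(n,n+'2') for n in('side','scene','wrist')]
print(status.get_obs()['q'])
a,b,w=cs
g=np.vstack([np.hstack([cv2.resize(a['color'][120:240,180:313],(399,360),interpolation=2),cv2.resize(b['color'][110:230,170:303],(399,360),interpolation=2)]),np.hstack([cv2.resize(w['color'],(320,240)),np.zeros((240,478,3),np.uint8)])])
cv2.imwrite('pics/c2.png',g[:,:,::-1])
E
```

```text
time: 6.2
ee_pos: [0.5522, -0.0469, 0.1484]
tcp_rot: [9.6, 89.9, -5.2]
wrist_force: [0.2, 0.9, 0.3]
opening: 0.0128
time: 7.2
ee_pos: [0.5521, -0.0456, 0.1275]
tcp_rot: [4.5, 90.0, -10.3]
wrist_force: [-0.7, -0.1, 0.1]
opening: 0.013
[-4.72180634e+00  4.67593661e+00 -1.72466086e+00  8.35849173e+01
  1.28059923e-03  1.00407105e+01]
```

View pics/c2.png

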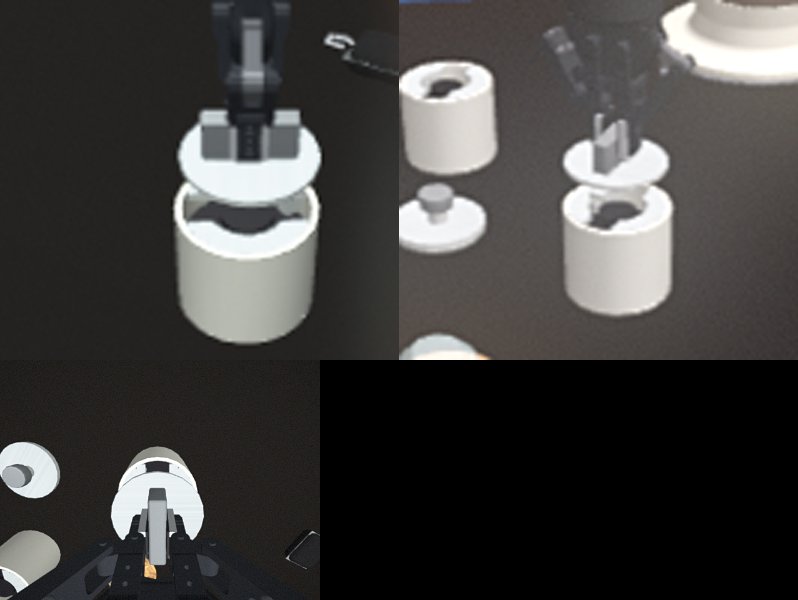

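Run:
```python
from h import *
a,b,w=[load(n+'2') for n in('side','scene','wrist')]
def blob(c,z,box):
    u,v,W,H=box; g=c['color'][v:v+H,u:u+W].min(2)
    m=g[:, :]>140
    xs=[(i,np.nonzero(r)[0].min()+u,np.nonzero(r)[0].max()+u) for i,r in enumerate(m) if r.any()]
    for i,l,r in xs[::2]: print(i+v,l,r,end=' | ')
    print()
blob(a,.12,(232,155,60,65)); blob(b,.12,(222,150,45,60))
print('side plate',ray(a,263.2,172,.1245),'scene plate',ray(b,242,163.5,.1245))
for p in((157,106),(152,190)):print(ray(w,p[0]*1.6,p[1]*1.6,.08))
```

```text
157 247 279 | 159 247 279 | 161 246 278 | 163 244 282 | 165 242 284 | 167 241 285 | 169 240 285 | 171 240 286 | 173 240 286 | 175 240 285 | 177 241 284 | 179 242 283 | 181 241 282 | 183 240 284 | 185 239 285 | 187 238 285 | 189 238 285 | 191 238 285 | 193 238 285 | 195 239 284 | 197 240 283 | 199 241 282 | 201 241 279 | 203 241 279 | 205 241 279 | 207 241 279 | 209 241 278 | 211 241 278 | 213 241 278 | 215 241 278 | 217 241 277 | 219 241 277 | 
150 235 244 | 152 236 245 | 154 236 245 | 156 236 251 | 158 228 256 | 160 226 258 | 162 225 259 | 164 225 259 | 166 225 259 | 168 227 257 | 170 229 255 | 172 229 255 | 174 226 258 | 176 225 260 | 178 224 260 | 180 225 260 | 182 225 260 | 184 226 260 | 186 225 260 | 188 226 260 | 190 226 260 | 192 226 260 | 194 226 260 | 196 226 260 | 198 226 260 | 200 226 260 | 202 226 260 | 204 226 260 | 206 226 259 | 208 227 258 | 
side plate [ 0.55351015 -0.05034166  0.1245    ] scene plate [ 0.55552132 -0.04356722  0.1245    ]
[ 0.5174711  -0.03818521  0.08      ]
[ 0.62056812 -0.07169429  0.08      ]
```

Side and scene views show plate and pot rim centred within about 1–2 mm, and the bar lines up with the slot. Descending now.

```bash
python3 -m jog '5 0 0 0;10 0 0 0;15 0 0 0;20 0 0 0;23 0 0 0;26 0 0 0;28 0 0 0;30 0 0 0'
```

```text
time: 8.35
ee_pos: [0.552, -0.0456, 0.0973]
tcp_rot: [2.4, 90.0, -12.4]
wrist_force: [-1.0, 0.5, 1.2]
opening: 0.013
```

```bash
python3 -m jog '2 0 0 0;4 0 0 0;5.5 0 0 0;7 0 0 0;8 0 0 0;9 0 0 0;9 0 0 0;9 0 0 0'
```

```text
time: 9.35
ee_pos: [0.552, -0.0456, 0.0887]
tcp_rot: [9.4, 90.0, -5.3]
wrist_force: [-2.1, -0.5, 6.4]
opening: 0.0127
```

```bash
python3 -m jog '0 0 0 4;0 0 0 10;0 0 0 16;0 0 0 22;0 0 0 28;0 0 0 34;0 0 0 40;0 0 0 45'; python3 -c "
from h import *;o=status.get_obs();print(o['torque'],o['q'])"
```

```text
time: 10.35
ee_pos: [0.5524, -0.0457, 0.0887]
tcp_rot: [45.7, 89.9, -14.2]
wrist_force: [0.1, -0.5, 4.6]
opening: 0.0129
[-0.08502017  0.06890442 -0.00623795] [-4.72033962e+00  5.08658464e+00 -5.56537330e+00  7.92805808e+01
 -1.13050308e-02  5.52161718e+01]
```

```bash
python3 -m jog '0 0 0 6;0 0 0 12;0 0 0 18;0 0 0 24;0 0 0 30;0 0 0 36;0 0 0 42;0 0 0 45'
python3 - <<'E'
from h import *
o=status.get_obs();print(o['torque'],o['q'])
a,b=shot('side','side3'),shot('scene','scene3')
g=np.hstack([cv2.resize(a['color'][120:240,180:313],(399,360),interpolation=2),cv2.resize(b['color'][110:230,170:303],(399,360),interpolation=2)])
cv2.imwrite('pics/c3.png',g[:,:,::-1])
E
```

```text
time: 11.35
ee_pos: [0.5524, -0.0457, 0.0887]
tcp_rot: [90.8, 89.9, -14.1]
wrist_force: [-0.0, -0.8, 4.0]
opening: 0.0132
[-0.12259664  0.08698414 -0.01550843] [-4.72091564e+00  5.08819335e+00 -5.56602904e+00  7.92828717e+01
 -1.03978963e-02  1.00176500e+02]
```

View pics/c3.png

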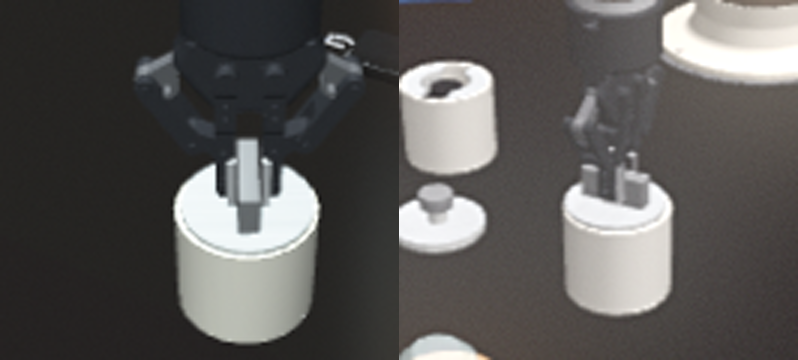

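The plate sits flush on the rim with the bar across the slots. I'll ease up and release.

```bash
python3 -m jog '-1 0 0 0;-2 0 0 0;-3 0 0 0;-3.5 0 0 0;-3.5 0 0 0;-3.5 0 0 0;-3.5 0 0 0;-3.5 0 0 0'
python3 -m jog '0 0 0 0;0 0 0 0;0 0 0 0;0 0 0 0;0 0 0 0;0 0 0 0;0 0 0 0;0 0 0 0' 1 20
python3 -m jog '-10 0 0 0;-25 0 0 0;-45 0 0 0;-70 0 0 0;-95 0 0 0;-120 0 0 0;-120 0 0 0;-120 0 0 0'
python3 - <<'E'
from h import *
a,b,w=shot('side','side4'),shot('scene','scene4'),shot('wrist','w4')
g=np.vstack([np.hstack([cv2.resize(a['color'][120:240,180:313],(399,360),interpolation=2),cv2.resize(b['color'][110:230,170:303],(399,360),interpolation=2)]),np.hstack([cv2.resize(w['color'],(320,240)),cv2.resize(a['color'],(320,240)),np.zeros((240,158,3),np.uint8)])])
cv2.imwrite('pics/c4.png',g[:,:,::-1])
E
```

```text
time: 12.45
ee_pos: [0.5519, -0.0456, 0.0918]
tcp_rot: [-78.1, 90.0, 177.1]
wrist_force: [1.9, 0.8, 2.6]
opening: 0.013
time: 13.45
ee_pos: [0.552, -0.0455, 0.0918]
tcp_rot: [150.0, 90.0, 45.2]
wrist_force: [0.4, 0.4, -0.2]
opening: 0.0855
time: 14.45
ee_pos: [0.552, -0.0455, 0.2117]
tcp_rot: [91.4, 90.0, -13.4]
wrist_force: [0.0, -0.3, -1.7]
opening: 0.0852
```

View pics/c4.png

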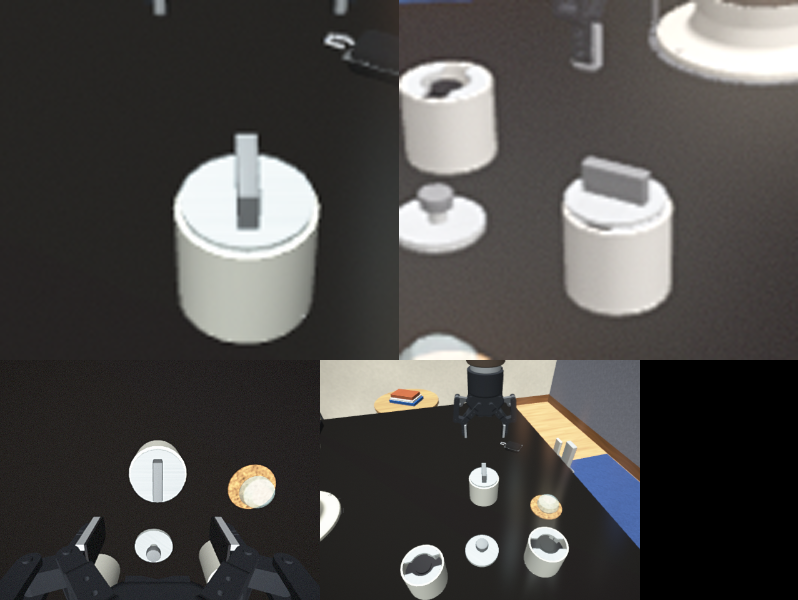

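Run:
```python
from h import *
a,b=load('side4'),load('scene4'); c=np.array([.5525,-.045]);u=np.array([np.cos(np.radians(75.5)),np.sin(np.radians(75.5))])
for z in(.113,.1165,.122):
  print(z,[(proj(k,[*(c+s*.029*u),z])-o).round(1)*3 for k,o in((a,(180,120)),(b,(170,110))) for s in(1,-1)])
```

```text
0.113 [array([243.9, 134.7]), array([246.6, 198. ]), array([246.9, 178.8]), array([184.2, 163.2])]
0.1165 [array([243.9, 130.2]), array([246.6, 193.5]), array([246.9, 174.9]), array([183.9, 159.6])]
0.122 [array([244.2, 123.3]), array([246.9, 186.6]), array([246.9, 169.2]), array([183.9, 153.6])]
```

```bash
python3 -c "
from workcell import bot;print(bot.job_done())"
```

```text
the job is handed in; nothing more can be done
None
```

I closed the pot: the lid is in the collar, locked with its bar across the slots, and released. The job was handed in at about 14.6 s of robot time; it reports no verdict.

- **What I did:** I gripped the lid by its bar and lined the bar up with the slots of the leftmost pot. I pressed it in (6.4 N on the wrist force, about the spring's 5 N), turned it 90° clockwise, eased up and let go.
- **Lock:** In the last pictures the bar lies about 90° out of line with the slots. The bar-top corners match a lid underside 66–69.5 mm above the pot's; unlocked it would be at 75 mm. Both ends give the same height, so it sits level, and it is centred within about 2 mm.
- **Surroundings:** The gripper is clear, about 95 mm above the bar. In the final views the cover and paperweight look unmoved; I did not measure them again.
- **Disagreement:** Before the grasp, the cameras differed by about 4 mm on the lid's position along its bar, and later by a few mm on the held lid's y position. Both were within the collar's 4 mm radial clearance or close to it, and it went in with no side force to speak of.

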